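# Load the slide tray into the imager

### The arm

A 6-joint arm with a two-finger parallel gripper is mounted at the origin on the work surface. World frame = base frame: x ahead of the robot, y to its left, z up, the work surface at z = 0. Lengths are in m, angles in rad, forces in N, time in s.
With the tool pointing down it reaches from about 0.4 to 0.825 m from the base axis. Payload 7 kg.
Tool frame: the origin (TCP) lies on the front face of the gripper's body, between the roots of the fingers; the fingertips stand 66 mm ahead of it and the grasp point (between the pads) lies 47 mm ahead of it; z points along the fingers, y is the line along which they close (so a half turn about z gives the same grasp; the last joint's range is limited). The gripper opens to 88 mm and grips with 3 to 60 N. Pads are 19 mm wide; open, the fingers measure 130 mm over their backs; the gripper's body (78 mm by 193 mm) begins 47 mm behind the grasp point.
Start: joints at [1.57, 0.359, 0.012, 0, -1.224, -0.288], TCP at [0.192, 0.647, 0.292] pointing down, gripper open.
Joint ranges: [-3.07, 3.07], [-1.43, 2.12], [-1.02, 1.25], [-3.03, 1.67], [-3.05, -0], [-3.03, 3.03]. Speed limits (rad/s): [2.39, 2.39, 3.01, 3.14, 3.14, 3.14].

### API

Orientations are given as [roll, pitch, yaw] about the fixed x, y, z axes, in that order (R = Rz(yaw) Ry(pitch) Rx(roll)).
In Python, from station import arm gives the robot as it stands. The module is installed in compiled form; this text tells all that it offers.
- The arm moves only by the tool move_arm, never from a script. Its argument "increments" is a list of rows, each an object of numbers: "jaw": the gripper command: -1 is shut, 1 is fully open, values between are in proportion; "dx", "dy", "dz": the shift along the tool's x, y, z in m; "twist": the turn about the tool's z in rad. A call has 1 to 12 rows; each row shifts and turns the commanded pose from where the row before left it, along the tool's axes as they then stand; what a row does not reach is not made up. A row lasts 1/12 s, in which the tool goes at most 41.7 mm and 7.16 degrees, less where a joint would pass 70% of its speed; a pose out of reach is approached as far as the arm can. A call is refused whole if a number of a shift passes 0.0417 or a number of a turn 0.125, either way. A call with a gripper value outside its range is refused whole. The fingers move at their own pace and stop on an object; "force" is the grip in N (left out, the last holds). Time passes only in rows, so rows that do not move let the fingers close. It gives the time, the measured TCP pose, the force, the opening and the grip force at its end, in the units of the state.
- arm.get_state(): the state, without advancing time (a new reading comes with each control period).
- arm.grab_frame(name): name is "scene" or "top"; returns the picture (480x640x3 uint8, blue, green, red); there is no depth.
- arm.camera_info(name): a dict with "K" (3x3 intrinsics, pixels), "extrinsics" (4x4, takes a point from camera to world coordinates). Camera axes: x right, y down, z forward; pixel columns grow to the right and rows downward; lengths in m; the calibration is good to about 2 mm. A picture is of the moment at which its call begins. camera_info takes no time and is no camera call.
- arm.job_done(): hands the job in; it is judged then, once.
Trained networks look in the newest picture that a camera, given by its name, has taken for a name from the list of things; names that differ only in an ending like _2 or _b are one class to them, and where a whole thing is asked for, a point or a joint stands for the part that bears it (a point fixed in the world has none). Each returns a list of dicts, best first, with "score" (0 to 1); they miss things now and then, are a little off and sometimes report something else, mostly with a low value. They report only what shows in the picture. A call takes as long as a camera call.
- arm.find_in(camera, name): "position" ([x, y, z] in m, in world coordinates, good to about 4 mm: the middle of the surface that is visible of it).
- arm.silhouettes(camera, name): "pixels" (480x640 bool, what is visible of it).
- arm.pinpoint(camera, name): "position" ([x, y, z] in m, in world coordinates, good to about 4 mm: a listed point, or the origin of a listed thing).
The state is a dict: "t": time; "q": joint angles; "qd": joint speeds; "joint_efforts": joint torques, N m; "eef_pos": TCP position; "ee_rot": TCP orientation; "force": force on the tool from outside, world axes, zero at the start; "moment": the same for the moment, N m; "width": finger opening in m; "gripper_force": force on a finger pad.
Only numpy, scipy, OpenCV 4.12 (cv2) and the standard library are available. Lean on these libraries where they do the work, as an engineer would, in place of code of your own. Each camera call takes 0.05 s, during which the arm holds its last target. There are 200 camera calls.

### The job

First clear the white beaker off the imager's loading bed and stand it on the bench midway between the two orange-capped bottles, in line with them, keeping it upright all the way. Then lay the aluminium slide tray flat on the bed, with its upright rib to the outside, and slide it in under the hood between the guides until it is fully home against the stop inside. Let go of both and leave everything else where it stands.

Things in the scene. Friction and masses are not known exactly. Their poses are not given: they have to be found in the camera images.
- imager: Off-white slide imager, fixed. Origin: at bench height below the middle of the hood's mouth; z up, +x goes in. A flat grey bed 150 mm wide, top 30 mm above the bench, runs out of the mouth to x = -200 mm. Two steel guides on it, 12 mm high, are 96 mm apart (inner faces y = +-48 mm) from x = -60 mm inwards; outwards to x = -120 mm they flare to about 125 mm.
- imager_mouth (a point): Middle of the lower edge of the mouth, on the bed: x = 0, y = 0, z = 30 mm of the imager, same axes. Mouth 136 mm wide, 35 mm high above the bed. Above it the hood's front face (x = 0) reaches 125 mm over the bench, 260 mm wide; the housing above that, up to 225 mm, is set back to x = 55 mm.
- imager_stop (a point): Foot of the rigid stop inside, on the bed: x = 100 mm, y = 0, z = 30 mm of the imager. The tray is home when its front end touches this face: tray origin then at x = 10 mm, y = 0, z = 30 mm of the imager, its last 80 mm still outside the mouth.
- tray: Loose aluminium slide tray, 180 long (x) x 88 wide (y) x 22 mm high, about 0.25 kg, four glass slides in it. Origin: centre of its underside; +x is the front end, which goes in first. Floor inside the 6 mm rim at 16 mm. Upright rib at the rear end, x = -84 to -44 mm, 14 mm wide (y), its top 58 mm above the underside: the handle, too tall for the mouth.
- tray_rib (a point): Where to pinch the tray's rib from above, across its 14 mm width: middle of the rib, 64 mm behind the tray's origin, 46 mm above the underside. Axes as the tray's.
- beaker: Loose white plastic beaker, round, 60 mm outside diameter, 90 mm high, open at the top, wall 3 mm, about 0.09 kg; it starts upright on the imager's bed. Origin: centre of its underside.
- bottle_left: Reagent bottle with orange cap, upright on the bench, 70 mm diameter, 140 mm high, the one farther to the left (+y). Origin: centre of its underside. Its -y axis points to the other bottle, 210 to 230 mm away; its x axis is square to the line joining the two.
- bottle_right: The other reagent bottle, same size and kind, nearer to the imager. Origin: centre of its underside.
- spray: Bystander: white spray bottle with yellow head, 76 mm diameter, 213 mm high. Origin: centre of its underside.
- cylinder: Bystander: glass measuring cylinder, 30 mm diameter on a 72 mm foot, 200 mm high. Origin: centre of its underside.
- tipbox: Bystander: yellow pipette-tip box with clear lid, 85 x 122 x 90 mm high. Origin: centre of its underside.
- wellplate: Bystander: clear well plate lying flat, 86 x 128 x 14 mm. Origin: centre of its underside.
- tuberack: Bystander: green tube rack, 75 x 150 x 50 mm, with white tubes up to 80 mm high. Origin: centre of its underside.
- pipette: Bystander: pipette lying on the bench, 230 long, 22 mm thick. Origin: on its underside, near its middle.

How it is judged:
On the way, in this order (a step that is already met when the one before it is completed fails the run):
1. the beaker stands upright on the bench, midway between the two bottles and in line with them, released (horizontal distance between beaker and bottle_left below 0.14 m and horizontal distance between beaker and bottle_right below 0.14 m and x of beaker in the frame of bottle_left between -0.035 and 0.035 m and height (world z) of beaker below 0.006 m and angle between beaker's own z axis and vertical below 0.1 rad and contact force between the fingers and beaker below 0.2 N and linear speed of beaker below 0.02 m/s), for 0.2 s.
2. the tray is fully home under the hood, flat on the bed between the guides (x of tray in the frame of imager between 0.005 and 0.014 m and y of tray in the frame of imager between -0.006 and 0.006 m and z of tray in the frame of imager between 0.026 and 0.034 m and angle between the x axis of tray and the x axis of imager, either way round below 0.06 rad and angle between tray's own z axis and vertical below 0.06 rad), for 0.2 s.
At the end, for the whole second after the job is handed in: The beaker stands upright at rest on the bench, within 35 mm of the line joining the bottles and 140 mm (centres) of each. The tray is at rest flat on the bed, front end first, within 5 mm of touching the stop and 6 mm, 0.06 rad of the guides' middle line (all of step 2 and horizontal distance between beaker and bottle_left below 0.14 m and horizontal distance between beaker and bottle_right below 0.14 m and x of beaker in the frame of bottle_left between -0.035 and 0.035 m and height (world z) of beaker below 0.006 m and angle between beaker's own z axis and vertical below 0.1 rad and linear speed of each of beaker, tray below 0.01 m/s).
It fails at once if the beaker is tipped over (more than 0.6 rad) (angle between beaker's own z axis and vertical above 0.6 rad).
It fails at once if a bottle or another bystander is shifted by more than 25 mm (distance of any of bottle_left, bottle_right, spray, cylinder, tipbox, wellplate, tuberack, pipette from where it was at the start of the episode above 0.025 m).
It fails at once if a bottle, the spray bottle or the measuring cylinder is tipped (angle between any of bottle_left, bottle_right, spray, cylinder's own z axis and vertical above 0.5 rad).
It also fails if it takes over 64 s, if anything falls off the work surface, if the arm or the gripper's body presses on something with over 40 N, if the wrist force passes 120 N, or if a joint passes its speed limit or range.

## Working session

There is one attempt and no reset: what is moved stays moved. The work goes in short steps, Python scripts to look and compute and a tool call to move; the robot and the scene stay as the last step left them, time stands still between calls to the robot, and variables do not carry over. Pictures are saved under pics/ and viewed, at most 10 in all, crops included, and the job is handed in when it is done.

Besides the shell and the picture viewer there is one more tool, called after ">>>" as name(argument=value, ...), one argument or row to a line, values as JSON. move_arm: Moves the arm, as the interface text tells. Its arguments: {"type":"object","properties":{"increments":{"type":"array"},"force":{"type":"number"}},"required":["increments"]}

```bash
mkdir -p pics; cat > look.py <<'E'
import cv2,numpy as np
from station import arm
def st():
    s=arm.get_state(); print({k:np.round(s[k],4).tolist() for k in("t","q","eef_pos","ee_rot","force","width","gripper_force")})
def pp(cam,names):
    for n in names:
        r=arm.pinpoint(cam,n); print(cam,n,[(np.round(d["position"],3).tolist(),round(d["score"],2)) for d in r[:3]])
E
python3 - <<'E'
from look import *
st()
a=arm.grab_frame("scene");b=arm.grab_frame("top")
cv2.imwrite("pics/s0.png",a);cv2.imwrite("pics/t0.png",b)
N="imager imager_mouth imager_stop tray tray_rib beaker bottle_left bottle_right".split()
for c in("scene","top"): pp(c,N)
pp("top","spray cylinder tipbox wellplate tuberack pipette".split())
for c in("scene","top"): print(np.round(arm.camera_info(c)["extrinsics"],3).tolist(),arm.camera_info(c)["K"].tolist() if 1 else 0)
E
```

```text
{'t': 0.0, 'q': [1.5701, 0.3594, 0.0111, -0.0003, -1.2241, -0.2881], 'eef_pos': [0.1922, 0.6467, 0.2912], 'ee_rot': [3.14, -0.0001, -0.289], 'force': [-0.0566, -0.4317, -0.0777], 'width': 0.0878, 'gripper_force': 0.0}
scene imager [([0.499, -0.258, -0.0], 0.95)]
scene imager_mouth [([0.503, -0.258, 0.026], 0.84)]
scene imager_stop []
scene tray [([0.389, 0.237, 0.001], 0.59)]
scene tray_rib [([0.392, 0.303, 0.046], 0.66), ([0.502, -0.257, 0.024], 0.58)]
scene beaker [([0.491, -0.12, 0.029], 0.94)]
scene bottle_left [([0.628, 0.326, 0.001], 0.69)]
scene bottle_right [([0.629, 0.099, 0.003], 0.7)]
top imager [([0.505, -0.254, 0.004], 0.73)]
top imager_mouth [([0.503, -0.259, 0.028], 0.8)]
top imager_stop []
top tray [([0.394, 0.243, -0.003], 0.8)]
top tray_rib [([0.394, 0.303, 0.048], 0.69), ([0.501, -0.255, 0.003], 0.6), ([0.681, 0.427, -0.002], 0.55)]
top beaker [([0.492, -0.115, 0.024], 0.83), ([0.764, -0.224, -0.001], 0.4), ([0.681, 0.425, -0.002], 0.36)]
top bottle_left [([0.76, -0.223, -0.0], 0.63), ([0.628, 0.327, 0.0], 0.59)]
top bottle_right [([0.63, 0.101, -0.002], 0.64)]
top spray [([0.604, 0.504, 0.002], 0.56)]
top cylinder [([0.683, 0.427, 0.0], 0.66)]
top tipbox []
top wellplate [([0.768, -0.047, 0.006], 0.57)]
top tuberack [([0.414, 0.483, 0.002], 0.85)]
top pipette [([0.765, -0.222, -0.001], 0.78), ([0.768, -0.042, 0.001], 0.3)]
[[-0.756, 0.498, -0.425, 1.03], [0.654, 0.591, -0.472, 0.577], [0.016, -0.635, -0.772, 0.889], [0.0, 0.0, 0.0, 1.0]] [[436.7083793655075, 0.0, 323.7828959407517], [0.0, 436.7083793655075, 238.68404470892673], [0.0, 0.0, 1.0]]
[[-0.012, -0.986, 0.169, 0.418], [-1.0, 0.011, -0.004, 0.098], [0.002, -0.169, -0.986, 1.165], [0.0, 0.0, 0.0, 1.0]] [[506.5222944826015, 0.0, 327.3520404593917], [0.0, 506.5222944826015, 238.9075085686284], [0.0, 0.0, 1.0]]
```

View pics/s0.png

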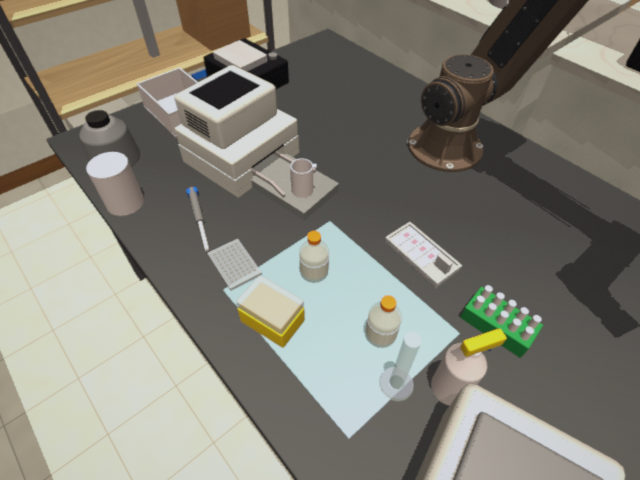

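View pics/t0.png

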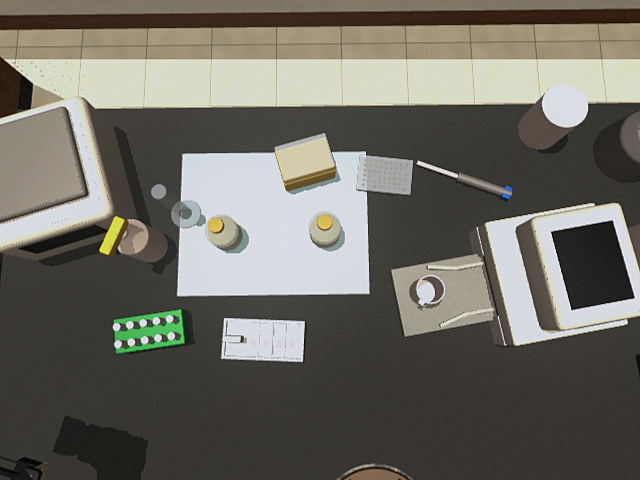

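The scene view shows the beaker at (302,178) on the bed and the bottles at (314,257) and (384,322). The top view shows the beaker at (427,290), the mouth edge near (481,255)–(497,322), and the tray at (263,340) with its rib towards the left (+y). Next I'll get the yaw of the bed and the tray.

```bash
cat >> look.py <<'E'
def proj(cam,P):
    i=arm.camera_info(cam);E=np.linalg.inv(i["extrinsics"]);P=np.atleast_2d(P)@E[:3,:3].T+E[:3,3]
    p=P@np.array(i["K"]).T; return p[:,:2]/p[:,2:]
def unproj(cam,uv,z):
    i=arm.camera_info(cam);E=np.array(i["extrinsics"]);uv=np.atleast_2d(uv)
    d=np.c_[uv,np.ones(len(uv))]@np.linalg.inv(i["K"]).T@E[:3,:3].T
    return E[:3,3]+d*((z-E[2,3])/d[:,2])[:,None]
def frame(x,y,yaw,P):
    c,s=np.cos(yaw),np.sin(yaw);P=np.array(P,float);return np.c_[x+c*P[:,0]-s*P[:,1],y+s*P[:,0]+c*P[:,1],P[:,2]]
E
python3 - <<'E'
from look import *
b=arm.grab_frame("top")
m=arm.silhouettes("top","tray")[0]["pixels"].astype(np.uint8)
r=np.argwhere(m)[:,::-1].astype(float)
w=unproj("top",r,.022)[:,:2].astype(np.float32)
R=cv2.minAreaRect(w);print("tray rect",R)
yaw=-np.pi/2+np.deg2rad(9.5)
bed=[[0,-.075,.03],[-.2,-.075,.03],[-.2,.075,.03],[0,.075,.03]]
g=[[0,.048,.042],[-.06,.048,.042],[-.12,.0625,.042]];g2=[[a,-c,d] for a,c,d in g]
hood=[[0,-.13,.125],[0,.13,.125]]
S=5;x0,y0=370,190
c=cv2.resize(b[y0:y0+160-10,x0:x0+160],None,fx=S,fy=S,interpolation=cv2.INTER_CUBIC)[:600]
h=lambda L,col:cv2.polylines(c,[((proj("top",frame(.503,-.257,yaw,L))-[x0-.5,y0-.5])*S).astype(np.int32)],False,col,1)
h(bed,(0,0,255));h(g,(0,255,0));h(g2,(0,255,0));h(hood,(255,0,0))
cv2.imwrite("pics/c1.png",c[:600,:800])
E
```

```text
tray rect ((0.39011138677597046, 0.23832547664642334), (0.1827024668455124, 0.09126605093479156), 86.54009246826172)
```

View pics/c1.png

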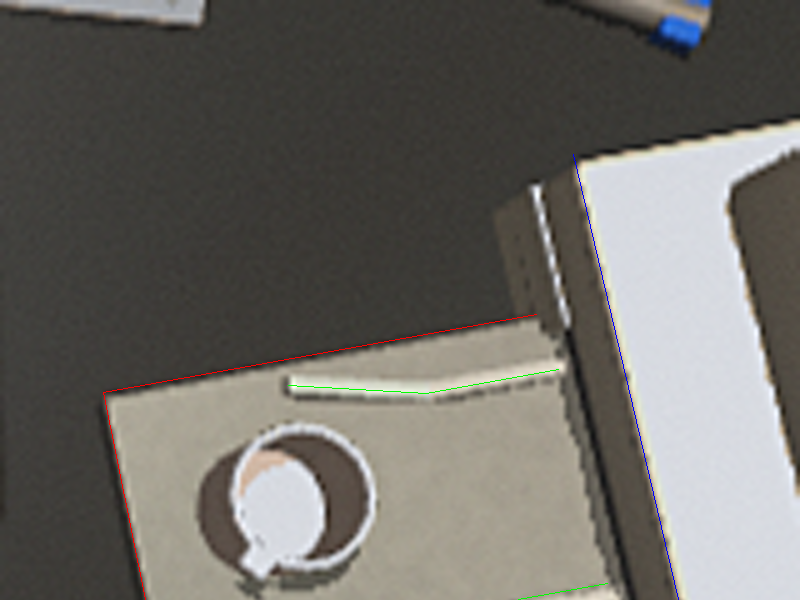

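>>> move_arm(
  increments=[
    {"twist":0.12,"dy":0.035,"dx":0.0},
    {"twist":0.12,"dy":0.035},
    {"twist":0.12,"dy":0.035},
    {"twist":0.12,"dy":0.035},
    {"twist":0.12,"dy":0.035},
    {"twist":0.12,"dx":0.035},
    {"twist":0.12,"dx":0.035},
    {"twist":0.12,"dx":0.035},
    {"twist":0.12,"dx":0.035},
    {"twist":0.12,"dx":0.035},
    {"twist":0.08,"dx":0.035},
    {"dx":0.035},
  ],
)

```text
$.increments[0]: bad value
```

The overlay matches: imager at (0.503, -0.257), yaw -80.5°. The beaker has a small spout pointing to the lower left of the picture, so I'll close the gripper away from it.

>>> move_arm(
  increments=[
    {"jaw":1,"dx":0.025,"dy":0.031,"dz":0,"twist":0.116},
    {"jaw":1,"dx":0.028,"dy":0.028,"dz":0,"twist":0.116},
    {"jaw":1,"dx":0.031,"dy":0.025,"dz":0,"twist":0.116},
    {"jaw":1,"dx":0.034,"dy":0.021,"dz":0,"twist":0.116},
    {"jaw":1,"dx":0.036,"dy":0.017,"dz":0,"twist":0.116},
    {"jaw":1,"dx":0.038,"dy":0.013,"dz":0,"twist":0.116},
    {"jaw":1,"dx":0.039,"dy":0.008,"dz":0,"twist":0.116},
    {"jaw":1,"dx":0.04,"dy":0.004,"dz":0,"twist":0.116},
    {"jaw":1,"dx":0.04,"dy":0,"dz":0,"twist":0},
    {"jaw":1,"dx":0.04,"dy":0,"dz":0,"twist":0},
    {"jaw":1,"dx":0.04,"dy":0,"dz":0,"twist":0},
    {"jaw":1,"dx":0.04,"dy":0,"dz":0,"twist":0},
  ],
  force=15,
)

```text
t: 2.3
eef_pos: [0.3657, 0.1984, 0.2926]
ee_rot: [-3.14, 0.001, -1.216]
force: [1.2, 0.9, -0.6]
width: 0.0878
gripper_force: 0.0
```

```bash
cat >> look.py <<'E'
def go(x,y,z,yaw):
    s=arm.get_state();p=np.array(s["eef_pos"]);a=s["ee_rot"][2];d=np.array([x,y])-p[:2]
    c,sn=np.cos(a),np.sin(a)
    print("go dx %.4f dy %.4f dz %.4f twist %.4f"%(c*d[0]+sn*d[1],sn*d[0]-c*d[1],p[2]-z,-(yaw-a)))
E
python3 - <<'E'
from look import *
st()
print("beaker rim",unproj("top",[[430.1,288.9]],.12))
b=arm.grab_frame("top");a=arm.grab_frame("scene")
pp("top",["beaker","tray","tray_rib","bottle_left","bottle_right"]);pp("scene",["beaker","tray_rib","bottle_left","bottle_right"])
go(.4915,-.117,.145,-1.22)
E
```

```text
{'t': 2.3, 'q': [0.9764, -0.0878, -0.5173, 0.0001, -1.14, -0.6218], 'eef_pos': [0.3657, 0.1984, 0.2926], 'ee_rot': [-3.1404, 0.0007, -1.2161], 'force': [1.1956, 0.8931, -0.5899], 'width': 0.0878, 'gripper_force': 0.0}
beaker rim [[ 0.4896302 -0.1165451  0.12     ]]
top beaker [([0.492, -0.117, 0.027], 0.87)]
top tray []
top tray_rib [([0.392, 0.304, 0.05], 0.55)]
top bottle_left [([0.632, 0.328, 0.0], 0.67)]
top bottle_right [([0.628, 0.1, -0.002], 0.77)]
scene beaker [([0.489, -0.121, 0.028], 0.72)]
scene tray_rib [([0.389, 0.307, 0.043], 0.92), ([0.391, 0.24, 0.003], 0.4)]
scene bottle_left [([0.63, 0.324, -0.001], 0.78)]
scene bottle_right [([0.634, 0.098, 0.003], 0.83)]
go dx 0.3422 dy -0.0075 dz 0.1470 twist 0.0049
```

>>> move_arm(
  increments=[
    {"jaw":1,"dx":0.038,"dy":-0.001,"dz":0,"twist":0},
    {"jaw":1,"dx":0.038,"dy":-0.001,"dz":0,"twist":0},
    {"jaw":1,"dx":0.038,"dy":-0.001,"dz":0,"twist":0},
    {"jaw":1,"dx":0.038,"dy":-0.001,"dz":0,"twist":0},
    {"jaw":1,"dx":0.038,"dy":-0.001,"dz":0,"twist":0},
    {"jaw":1,"dx":0.038,"dy":-0.001,"dz":0,"twist":0},
    {"jaw":1,"dx":0.038,"dy":-0.001,"dz":0,"twist":0},
    {"jaw":1,"dx":0.038,"dy":0,"dz":0.01,"twist":0},
    {"jaw":1,"dx":0.038,"dy":0,"dz":0.02,"twist":0},
    {"jaw":1,"dx":0,"dy":0,"dz":0.02,"twist":0},
    {"jaw":1,"dx":0,"dy":0,"dz":0,"twist":0},
    {"jaw":1,"dx":0,"dy":0,"dz":0,"twist":0},
  ],
)

```text
t: 3.85
eef_pos: [0.4898, -0.117, 0.2419]
ee_rot: [3.138, 0.001, -1.217]
force: [0.2, 1.2, 1.3]
width: 0.0874
gripper_force: 0.0
```

```bash
python3 - <<'E'
from look import *
st(); go(.4905,-.118,.145,-1.22)
E
```

```text
{'t': 3.85, 'q': [0.1564, 0.1186, -0.4303, 0.0, -1.0252, 0.1972], 'eef_pos': [0.4898, -0.117, 0.2419], 'ee_rot': [3.1383, 0.0006, -1.2172], 'force': [0.2059, 1.1697, 1.3382], 'width': 0.0874, 'gripper_force': 0.0}
go dx 0.0012 dy -0.0003 dz 0.0969 twist 0.0028
```

>>> move_arm(
  increments=[
    {"jaw":1,"dx":0.001,"dy":0,"dz":0.02,"twist":0},
    {"jaw":1,"dx":0,"dy":0,"dz":0.025,"twist":0},
    {"jaw":1,"dx":0,"dy":0,"dz":0.025,"twist":0},
    {"jaw":1,"dx":0,"dy":0,"dz":0.017,"twist":0},
    {"jaw":1,"dx":0,"dy":0,"dz":0.01,"twist":0},
    {"jaw":1,"dx":0,"dy":0,"dz":0,"twist":0},
    {"jaw":-1,"dx":0,"dy":0,"dz":0,"twist":0},
    {"jaw":-1,"dx":0,"dy":0,"dz":0,"twist":0},
    {"jaw":-1,"dx":0,"dy":0,"dz":0,"twist":0},
    {"jaw":-1,"dx":0,"dy":0,"dz":0,"twist":0},
    {"jaw":-1,"dx":0,"dy":0,"dz":0,"twist":0},
    {"jaw":-1,"dx":0,"dy":0,"dz":0,"twist":0},
  ],
  force=10,
)

```text
t: 4.85
eef_pos: [0.491, -0.118, 0.1466]
ee_rot: [-3.14, -0.0, -1.217]
force: [-1.8, 2.2, 5.9]
width: 0.0606
gripper_force: 10.0
```

>>> move_arm(
  increments=[
    {"jaw":-1,"dx":0,"dy":0,"dz":-0.01,"twist":0},
    {"jaw":-1,"dx":0,"dy":0,"dz":-0.02,"twist":0},
    {"jaw":-1,"dx":0,"dy":0,"dz":-0.03,"twist":0},
    {"jaw":-1,"dx":0,"dy":0,"dz":-0.03,"twist":0.07},
    {"jaw":-1,"dx":0,"dy":0,"dz":-0.03,"twist":0.07},
    {"jaw":-1,"dx":0,"dy":0,"dz":-0.02,"twist":0.07},
    {"jaw":-1,"dx":0,"dy":0,"dz":-0.01,"twist":0.07},
    {"jaw":-1,"dx":0,"dy":0,"dz":0,"twist":0.07},
    {"jaw":-1,"dx":-0.01,"dy":-0.004,"dz":0,"twist":0},
    {"jaw":-1,"dx":-0.02,"dy":-0.008,"dz":0,"twist":0},
    {"jaw":-1,"dx":-0.03,"dy":-0.013,"dz":0,"twist":0},
    {"jaw":-1,"dx":-0.03,"dy":-0.013,"dz":0,"twist":0},
  ],
)

```text
t: 5.85
eef_pos: [0.5282, -0.0269, 0.296]
ee_rot: [3.141, 0.0, -1.567]
force: [0.4, -0.2, -1.0]
width: 0.0606
gripper_force: 10.0
```

>>> move_arm(
  increments=[
    {"jaw":-1,"dx":-0.03,"dy":-0.013,"dz":0,"twist":0},
    {"jaw":-1,"dx":-0.03,"dy":-0.013,"dz":0,"twist":0},
    {"jaw":-1,"dx":-0.03,"dy":-0.013,"dz":0,"twist":0},
    {"jaw":-1,"dx":-0.03,"dy":-0.013,"dz":0,"twist":0},
    {"jaw":-1,"dx":-0.03,"dy":-0.013,"dz":0,"twist":0},
    {"jaw":-1,"dx":-0.03,"dy":-0.013,"dz":0,"twist":0},
    {"jaw":-1,"dx":-0.03,"dy":-0.013,"dz":0,"twist":0},
    {"jaw":-1,"dx":-0.02,"dy":-0.007,"dz":0,"twist":0},
    {"jaw":-1,"dx":-0.01,"dy":-0.003,"dz":0,"twist":0},
    {"jaw":-1,"dx":0,"dy":0,"dz":0,"twist":0},
    {"jaw":-1,"dx":0,"dy":0,"dz":0,"twist":0},
  ],
)

```text
t: 6.77
eef_pos: [0.6279, 0.213, 0.295]
ee_rot: [3.14, -0.001, -1.565]
force: [-0.3, -0.3, -2.1]
width: 0.0606
gripper_force: 10.0
```

```bash
python3 - <<'E'
from look import *
st(); go(.630,.2125,.1175,-1.571)
a=arm.grab_frame("scene");b=arm.grab_frame("top")
pp("scene",["beaker","bottle_left","bottle_right"]);pp("top",["beaker","bottle_left","bottle_right"])
cv2.imwrite("pics/s2.png",a[150:450,150:550])
E
```

```text
{'t': 6.7667, 'q': [0.6205, 0.3383, -0.0113, -0.0002, -1.2229, -0.6147], 'eef_pos': [0.6279, 0.213, 0.295], 'ee_rot': [3.1401, -0.0009, -1.5651], 'force': [-0.279, -0.2885, -2.1491], 'width': 0.0606, 'gripper_force': 9.9992}
go dx 0.0005 dy -0.0021 dz 0.1775 twist 0.0059
scene beaker [([0.627, 0.216, 0.178], 0.73)]
scene bottle_left [([0.629, 0.326, -0.002], 0.92)]
scene bottle_right [([0.631, 0.098, 0.002], 0.78)]
top beaker [([0.788, 0.143, -0.0], 0.54)]
top bottle_left [([0.63, 0.326, 0.002], 0.7), ([0.502, -0.256, 0.004], 0.6)]
top bottle_right [([0.63, 0.1, -0.001], 0.61)]
```

View pics/s2.png

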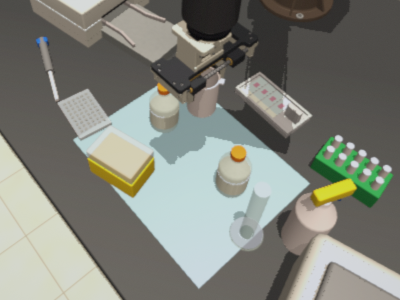

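The crop shows the beaker upright in the gripper at (205,95), above the midpoint between the bottles at (163,105) and (235,170). I'll lower it now.

>>> move_arm(
  increments=[
    {"jaw":-1,"dx":0,"dy":-0.001,"dz":0.01,"twist":0},
    {"jaw":-1,"dx":0,"dy":-0.001,"dz":0.02,"twist":0},
    {"jaw":-1,"dx":0,"dy":0,"dz":0.03,"twist":0},
    {"jaw":-1,"dx":0,"dy":0,"dz":0.03,"twist":0},
    {"jaw":-1,"dx":0,"dy":0,"dz":0.03,"twist":0},
    {"jaw":-1,"dx":0,"dy":0,"dz":0.025,"twist":0},
    {"jaw":-1,"dx":0,"dy":0,"dz":0.015,"twist":0},
    {"jaw":-1,"dx":0,"dy":0,"dz":0.01,"twist":0},
    {"jaw":-1,"dx":0,"dy":0,"dz":0.004,"twist":0},
    {"jaw":-1,"dx":0,"dy":0,"dz":0.002,"twist":0},
    {"jaw":-1,"dx":0,"dy":0,"dz":0,"twist":0},
    {"jaw":-1,"dx":0,"dy":0,"dz":0,"twist":0},
  ],
)

```text
t: 8.17
eef_pos: [0.6309, 0.2129, 0.1209]
ee_rot: [-3.14, 0.001, -1.567]
force: [-0.3, 0.0, -0.9]
width: 0.0607
gripper_force: 10.0
```

>>> move_arm(
  increments=[
    {"jaw":-1,"dx":0,"dy":0,"dz":0.002,"twist":0},
    {"jaw":-1,"dx":0,"dy":0,"dz":0.0015,"twist":0},
    {"jaw":-1,"dx":0,"dy":0,"dz":0.001,"twist":0},
    {"jaw":-1,"dx":0,"dy":0,"dz":0,"twist":0},
  ],
)

```text
t: 8.5
eef_pos: [0.6306, 0.2129, 0.1166]
ee_rot: [-3.14, 0.001, -1.566]
force: [-2.4, 0.4, 5.0]
width: 0.0608
gripper_force: 10.0
```

Contact with the bench is confirmed (about 5 N up), so I'll release and lift straight up.

>>> move_arm(
  increments=[
    {"jaw":1,"dx":0,"dy":0,"dz":0,"twist":0},
    {"jaw":1,"dx":0,"dy":0,"dz":0,"twist":0},
    {"jaw":1,"dx":0,"dy":0,"dz":0,"twist":0},
    {"jaw":1,"dx":0,"dy":0,"dz":0,"twist":0},
    {"jaw":1,"dx":0,"dy":0,"dz":0,"twist":0},
    {"jaw":1,"dx":0,"dy":0,"dz":-0.005,"twist":0},
    {"jaw":1,"dx":0,"dy":0,"dz":-0.02,"twist":0},
    {"jaw":1,"dx":0,"dy":0,"dz":-0.03,"twist":0},
    {"jaw":1,"dx":0,"dy":0,"dz":-0.03,"twist":0},
    {"jaw":1,"dx":0,"dy":0,"dz":-0.03,"twist":0},
    {"jaw":1,"dx":0,"dy":0,"dz":-0.02,"twist":0},
    {"jaw":1,"dx":0,"dy":0,"dz":0,"twist":0},
  ],
)

```text
t: 9.5
eef_pos: [0.6323, 0.2134, 0.2565]
ee_rot: [-3.134, 0.004, -1.566]
force: [0.5, -0.3, 0.8]
width: 0.0875
gripper_force: 0.0
```

```bash
python3 - <<'E'
from look import *
st(); go(.391,.304,.20,-1.571)
arm.grab_frame("scene");pp("scene",["beaker","bottle_left","bottle_right","tray","tray_rib"])
b=arm.grab_frame("top");pp("top",["tray","tray_rib"])
y0,x0=300,205
c=cv2.resize(b[y0:y0+80,x0:x0+115],None,fx=6,fy=6,interpolation=cv2.INTER_CUBIC)
rim=[[-.09,-.044,.022],[.09,-.044,.022],[.09,.044,.022],[-.09,.044,.022],[-.09,-.044,.022]]
rib=[[-.084,-.007,.058],[-.044,-.007,.058],[-.044,.007,.058],[-.084,.007,.058],[-.084,-.007,.058]]
h=lambda L,col:cv2.polylines(c,[((proj("top",frame(.390,.239,-np.pi/2-np.deg2rad(3.5),L))-[x0-.5,y0-.5])*6).astype(np.int32)],False,col,1)
h(rim,(0,0,255));h(rib,(0,200,0));cv2.imwrite("pics/c3.png",c)
E
```

```text
{'t': 9.5, 'q': [0.6178, 0.3644, -0.0633, 0.0018, -1.1346, -0.6138], 'eef_pos': [0.6323, 0.2134, 0.2565], 'ee_rot': [-3.1337, 0.0035, -1.5661], 'force': [0.5093, -0.2996, 0.8466], 'width': 0.0875, 'gripper_force': 0.0}
go dx -0.0918 dy 0.2409 dz 0.0565 twist 0.0049
scene beaker [([0.63, 0.212, -0.003], 0.71)]
scene bottle_left [([0.628, 0.322, -0.003], 0.92)]
scene bottle_right [([0.631, 0.101, 0.002], 0.9)]
scene tray [([0.393, 0.24, 0.003], 0.89)]
scene tray_rib []
top tray [([0.393, 0.241, 0.001], 0.97)]
top tray_rib [([0.389, 0.304, 0.047], 0.56)]
```

View pics/c3.png

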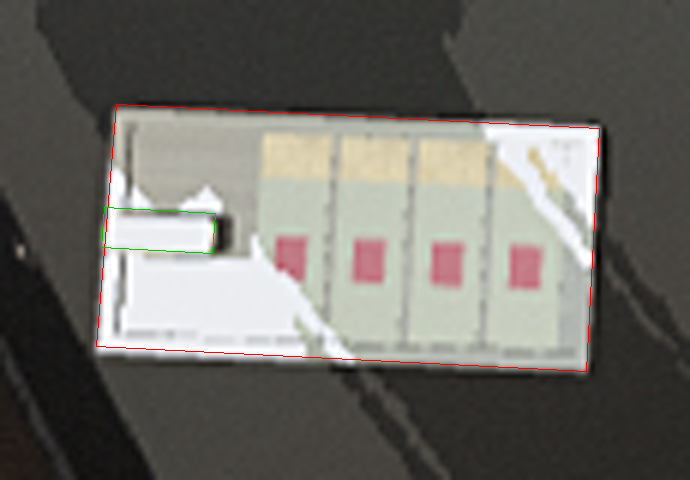

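The tray outline fits to about 1 mm, with yaw about -93° and the rib at (0.393, 0.303). The beaker stands between the bottles.

>>> move_arm(
  increments=[
    {"jaw":1,"dx":-0.005,"dy":0.012,"dz":0,"twist":0},
    {"jaw":1,"dx":-0.01,"dy":0.027,"dz":0,"twist":0},
    {"jaw":1,"dx":-0.012,"dy":0.032,"dz":0,"twist":0},
    {"jaw":1,"dx":-0.013,"dy":0.035,"dz":0,"twist":0},
    {"jaw":1,"dx":-0.013,"dy":0.035,"dz":0,"twist":0},
    {"jaw":1,"dx":-0.013,"dy":0.035,"dz":0.01,"twist":0},
    {"jaw":1,"dx":-0.013,"dy":0.035,"dz":0.02,"twist":0},
    {"jaw":1,"dx":-0.008,"dy":0.018,"dz":0.02,"twist":0},
    {"jaw":1,"dx":-0.004,"dy":0.0095,"dz":0.015,"twist":0},
    {"jaw":0.2,"dx":0,"dy":0,"dz":0.01,"twist":0.057},
    {"jaw":0.2,"dx":0,"dy":0,"dz":0,"twist":0},
    {"jaw":0.2,"dx":0,"dy":0,"dz":0,"twist":0},
  ],
)

```text
t: 10.95
eef_pos: [0.3916, 0.3024, 0.1755]
ee_rot: [3.141, -0.001, -1.622]
force: [1.0, 0.2, 0.2]
width: 0.0733
gripper_force: 0.0
```

```bash
python3 - <<'E'
from look import *
st(); go(.393,.303,.094,-1.623)
arm.grab_frame("top");pp("top",["beaker","bottle_left","bottle_right"])
E
```

```text
{'t': 10.95, 'q': [1.0557, 0.1765, -0.5362, 0.0002, -0.859, -1.1067], 'eef_pos': [0.3916, 0.3024, 0.1755], 'ee_rot': [3.1413, -0.001, -1.6216], 'force': [0.9625, 0.2408, 0.2103], 'width': 0.0733, 'gripper_force': 0.0}
go dx -0.0006 dy -0.0013 dz 0.0815 twist 0.0014
top beaker [([0.63, 0.214, -0.006], 0.78)]
top bottle_left [([0.629, 0.329, 0.001], 0.84), ([0.604, 0.503, -0.0], 0.46)]
top bottle_right [([0.63, 0.097, -0.002], 0.56)]
```

>>> move_arm(
  increments=[
    {"jaw":0.2,"dx":0,"dy":-0.001,"dz":0.02,"twist":0},
    {"jaw":0.2,"dx":0,"dy":0,"dz":0.025,"twist":0},
    {"jaw":0.2,"dx":0,"dy":0,"dz":0.02,"twist":0},
    {"jaw":0.2,"dx":0,"dy":0,"dz":0.01,"twist":0},
    {"jaw":0.2,"dx":0,"dy":0,"dz":0.005,"twist":0},
    {"jaw":0.2,"dx":0,"dy":0,"dz":0.001,"twist":0},
    {"jaw":0.2,"dx":0,"dy":0,"dz":0,"twist":0},
    {"jaw":-1,"dx":0,"dy":0,"dz":0,"twist":0},
    {"jaw":-1,"dx":0,"dy":0,"dz":0,"twist":0},
    {"jaw":-1,"dx":0,"dy":0,"dz":0,"twist":0},
    {"jaw":-1,"dx":0,"dy":0,"dz":0,"twist":0},
    {"jaw":-1,"dx":0,"dy":0,"dz":0,"twist":0},
  ],
  force=50,
)

```text
t: 12.15
eef_pos: [0.3931, 0.3026, 0.095]
ee_rot: [-3.141, 0.001, -1.624]
force: [-0.2, 0.5, -0.5]
width: 0.0253
gripper_force: 0.0
```

>>> move_arm(
  increments=[
    {"jaw":-1,"dx":0,"dy":0,"dz":0,"twist":0},
    {"jaw":-1,"dx":0,"dy":0,"dz":0,"twist":0},
    {"jaw":-1,"dx":0,"dy":0,"dz":0,"twist":0},
  ],
)

```text
t: 12.4
eef_pos: [0.3931, 0.3025, 0.0947]
ee_rot: [-3.141, 0.0, -1.624]
force: [-0.6, -0.6, 2.0]
width: 0.0135
gripper_force: 50.0
```

>>> move_arm(
  increments=[
    {"jaw":-1,"dx":0,"dy":0,"dz":-0.005,"twist":0},
    {"jaw":-1,"dx":0,"dy":0,"dz":-0.015,"twist":0},
    {"jaw":-1,"dx":0,"dy":0,"dz":-0.02,"twist":0},
    {"jaw":-1,"dx":0,"dy":0,"dz":-0.02,"twist":-0.035},
    {"jaw":-1,"dx":0,"dy":0,"dz":-0.015,"twist":-0.055},
    {"jaw":-1,"dx":0,"dy":0,"dz":-0.01,"twist":-0.055},
    {"jaw":-1,"dx":0,"dy":0,"dz":0,"twist":-0.045},
    {"jaw":-1,"dx":0.005,"dy":0,"dz":0,"twist":-0.029},
    {"jaw":-1,"dx":0.01,"dy":-0.001,"dz":0,"twist":0},
    {"jaw":-1,"dx":0.015,"dy":-0.001,"dz":0,"twist":0},
    {"jaw":-1,"dx":0.02,"dy":-0.001,"dz":0,"twist":0},
    {"jaw":-1,"dx":0.025,"dy":-0.001,"dz":0,"twist":0},
  ],
)

```text
t: 13.4
eef_pos: [0.4092, 0.2278, 0.1793]
ee_rot: [3.141, -0.0, -1.405]
force: [0.8, -0.2, -2.0]
width: 0.0137
gripper_force: 50.0
```

>>> move_arm(
  increments=[
    {"jaw":-1,"dx":0.03,"dy":-0.001,"dz":0,"twist":0},
    {"jaw":-1,"dx":0.03,"dy":-0.001,"dz":0,"twist":0},
    {"jaw":-1,"dx":0.03,"dy":-0.001,"dz":0,"twist":0},
    {"jaw":-1,"dx":0.03,"dy":-0.001,"dz":0,"twist":0},
    {"jaw":-1,"dx":0.03,"dy":-0.001,"dz":0,"twist":0},
    {"jaw":-1,"dx":0.03,"dy":-0.001,"dz":0,"twist":0},
    {"jaw":-1,"dx":0.03,"dy":-0.001,"dz":0,"twist":0},
    {"jaw":-1,"dx":0.025,"dy":-0.001,"dz":0,"twist":0},
    {"jaw":-1,"dx":0.015,"dy":-0.001,"dz":0,"twist":0},
    {"jaw":-1,"dx":0.01,"dy":-0.001,"dz":0,"twist":0},
    {"jaw":-1,"dx":0.005,"dy":0,"dz":0,"twist":0},
    {"jaw":-1,"dx":0,"dy":0,"dz":0,"twist":0},
  ],
)

```text
t: 14.4
eef_pos: [0.4625, -0.0316, 0.1794]
ee_rot: [3.141, -0.0, -1.407]
force: [-0.7, 0.6, -3.0]
width: 0.0135
gripper_force: 50.0
```

```bash
python3 - <<'E'
from look import *
st(); go(.466,-.036,.130,-1.405)
a=arm.grab_frame("scene");b=arm.grab_frame("top")
pp("scene",["tray","tray_rib","imager_mouth"]);pp("top",["tray"])
A=cv2.resize(a[100:280,180:440],None,fx=3,fy=3);cv2.imwrite("pics/s4.png",A)
E
```

```text
{'t': 14.4, 'q': [0.3582, 0.1208, -0.595, -0.0001, -0.8557, -0.1941], 'eef_pos': [0.4625, -0.0316, 0.1794], 'ee_rot': [3.1409, -0.0, -1.4068], 'force': [-0.7112, 0.5982, -2.9532], 'width': 0.0135, 'gripper_force': 49.9973}
go dx 0.0049 dy -0.0027 dz 0.0494 twist -0.0018
scene tray [([0.476, -0.095, 0.087], 0.83), ([0.411, 0.484, -0.004], 0.57)]
scene tray_rib [([0.459, -0.03, 0.129], 0.77)]
scene imager_mouth [([0.501, -0.256, 0.027], 0.73)]
top tray []
```

View pics/s4.png

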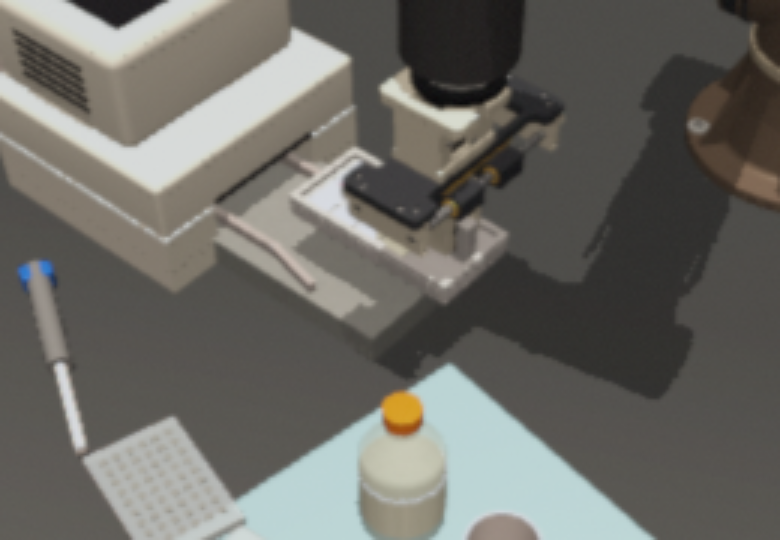

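The tray is held level above the bed, lined up with the guides, with its front end at about (300,195) in the crop. I'll lower it onto the bed.

>>> move_arm(
  increments=[
    {"jaw":-1,"dx":0.005,"dy":-0.002,"dz":0.01,"twist":-0.002},
    {"jaw":-1,"dx":0,"dy":-0.001,"dz":0.015,"twist":0},
    {"jaw":-1,"dx":0,"dy":0,"dz":0.012,"twist":0},
    {"jaw":-1,"dx":0,"dy":0,"dz":0.007,"twist":0},
    {"jaw":-1,"dx":0,"dy":0,"dz":0.004,"twist":0},
    {"jaw":-1,"dx":0,"dy":0,"dz":0.002,"twist":0},
    {"jaw":-1,"dx":0,"dy":0,"dz":0.002,"twist":0},
    {"jaw":-1,"dx":0,"dy":0,"dz":0,"twist":0},
    {"jaw":-1,"dx":0,"dy":0,"dz":0,"twist":0},
  ],
)

```text
t: 15.45
eef_pos: [0.467, -0.035, 0.1279]
ee_rot: [-3.141, 0.0, -1.403]
force: [-0.2, -0.1, -2.7]
width: 0.0137
gripper_force: 50.0
```

```bash
python3 - <<'E'
from look import *
st(); go(.4941,-.2037,.1247,-1.405)
E
```

```text
{'t': 15.45, 'q': [0.3473, 0.2016, -0.647, 0.0002, -0.7215, -0.1793], 'eef_pos': [0.467, -0.035, 0.1279], 'ee_rot': [-3.1409, 0.0, -1.4026], 'force': [-0.2232, -0.0772, -2.6947], 'width': 0.0137, 'gripper_force': 49.9976}
go dx 0.1709 dy 0.0015 dz 0.0032 twist 0.0024
```

>>> move_arm(
  increments=[
    {"jaw":-1,"dx":0,"dy":0.001,"dz":0.002,"twist":0.002},
    {"jaw":-1,"dx":0,"dy":0,"dz":0.0015,"twist":0},
    {"jaw":-1,"dx":0,"dy":0,"dz":0,"twist":0},
    {"jaw":-1,"dx":0.008,"dy":0,"dz":0,"twist":0},
    {"jaw":-1,"dx":0.012,"dy":0,"dz":0,"twist":0},
    {"jaw":-1,"dx":0.012,"dy":0,"dz":0,"twist":0},
    {"jaw":-1,"dx":0.012,"dy":0,"dz":0,"twist":0},
    {"jaw":-1,"dx":0.008,"dy":0,"dz":0,"twist":0},
    {"jaw":-1,"dx":0,"dy":0,"dz":0,"twist":0},
  ],
)

```text
t: 16.2
eef_pos: [0.4752, -0.0877, 0.1247]
ee_rot: [-3.14, -0.001, -1.405]
force: [1.9, -4.5, 3.3]
width: 0.0136
gripper_force: 50.0
```

```bash
python3 - <<'E'
from look import *
st(); go(.4941,-.2037,.1247,-1.405)
E
```

```text
{'t': 16.2, 'q': [0.2262, 0.2284, -0.6199, 0.0013, -0.721, -0.0617], 'eef_pos': [0.4752, -0.0877, 0.1247], 'ee_rot': [-3.1401, -0.0008, -1.4053], 'force': [1.9423, -4.5063, 3.3445], 'width': 0.0136, 'gripper_force': 50.002}
go dx 0.1175 dy 0.0005 dz 0.0000 twist -0.0003
```

>>> move_arm(
  increments=[
    {"jaw":-1,"dx":0.006,"dy":0,"dz":0,"twist":0},
    {"jaw":-1,"dx":0.011,"dy":0,"dz":0,"twist":0},
    {"jaw":-1,"dx":0.011,"dy":0,"dz":0,"twist":0},
    {"jaw":-1,"dx":0.011,"dy":0,"dz":0,"twist":0},
    {"jaw":-1,"dx":0.011,"dy":0,"dz":0,"twist":0},
    {"jaw":-1,"dx":0.011,"dy":0,"dz":0,"twist":0},
    {"jaw":-1,"dx":0.011,"dy":0,"dz":0,"twist":0},
    {"jaw":-1,"dx":0.011,"dy":0,"dz":0,"twist":0},
    {"jaw":-1,"dx":0.011,"dy":0,"dz":0,"twist":0},
    {"jaw":-1,"dx":0.006,"dy":0,"dz":0,"twist":0},
    {"jaw":-1,"dx":0,"dy":0,"dz":0,"twist":0},
  ],
)

```text
t: 17.12
eef_pos: [0.4916, -0.1859, 0.1247]
ee_rot: [-3.14, -0.001, -1.405]
force: [0.8, -3.8, 4.2]
width: 0.0135
gripper_force: 50.0
```

```bash
python3 - <<'E'
from look import *
st(); go(.4941,-.2037,.1247,-1.405)
E
```

```text
{'t': 17.1167, 'q': [0.0125, 0.2895, -0.5285, 0.0008, -0.7515, 0.1529], 'eef_pos': [0.4916, -0.1859, 0.1247], 'ee_rot': [-3.1404, -0.0008, -1.4048], 'force': [0.8431, -3.8486, 4.2029], 'width': 0.0135, 'gripper_force': 50.0006}
go dx 0.0180 dy 0.0005 dz 0.0000 twist 0.0002
```

Smooth, with no side force. The last 18 mm goes slowly until it meets the stop.

>>> move_arm(
  increments=[
    {"jaw":-1,"dx":0.004,"dy":0,"dz":0,"twist":0},
    {"jaw":-1,"dx":0.004,"dy":0,"dz":0,"twist":0},
    {"jaw":-1,"dx":0.003,"dy":0,"dz":0,"twist":0},
    {"jaw":-1,"dx":0.003,"dy":0,"dz":0,"twist":0},
    {"jaw":-1,"dx":0.002,"dy":0,"dz":0,"twist":0},
    {"jaw":-1,"dx":0,"dy":0,"dz":0,"twist":0},
  ],
)

```text
t: 17.62
eef_pos: [0.494, -0.2006, 0.1247]
ee_rot: [-3.14, -0.0, -1.404]
force: [-0.4, 4.7, 7.6]
width: 0.0133
gripper_force: 50.0
```

>>> move_arm(
  increments=[
    {"jaw":-1,"dx":0.001,"dy":0,"dz":0,"twist":0},
    {"jaw":-1,"dx":0.001,"dy":0,"dz":0,"twist":0},
    {"jaw":-1,"dx":0,"dy":0,"dz":0,"twist":0},
  ],
)

```text
t: 17.87
eef_pos: [0.4942, -0.2022, 0.1247]
ee_rot: [-3.14, 0.0, -1.404]
force: [-1.0, 5.7, 8.0]
width: 0.0138
gripper_force: 50.0
```

>>> move_arm(
  increments=[
    {"jaw":-1,"dx":0.001,"dy":0,"dz":0,"twist":0},
    {"jaw":-1,"dx":0.001,"dy":0,"dz":0,"twist":0},
    {"jaw":-1,"dx":0,"dy":0,"dz":0,"twist":0},
  ],
)

```text
t: 18.12
eef_pos: [0.4945, -0.2042, 0.1247]
ee_rot: [-3.14, 0.0, -1.404]
force: [-0.1, 6.4, 7.5]
width: 0.0138
gripper_force: 50.0
```

```bash
python3 - <<'E'
from look import *
st(); go(.4941,-.2037,.1247,-1.405)
a=arm.grab_frame("scene");b=arm.grab_frame("top")
pp("scene",["tray","tray_rib"]);pp("top",["tray","tray_rib"])
A=cv2.resize(a[100:250,200:380],None,fx=4,fy=4);cv2.imwrite("pics/s5.png",A)
E
```

```text
{'t': 18.1167, 'q': [-0.0251, 0.3031, -0.5068, -0.0005, -0.7599, 0.1921], 'eef_pos': [0.4945, -0.2042, 0.1247], 'ee_rot': [-3.1405, 0.0002, -1.4042], 'force': [-0.1471, 6.402, 7.4506], 'width': 0.0138, 'gripper_force': 50.0019}
go dx -0.0005 dy 0.0003 dz 0.0000 twist 0.0008
scene tray [([0.505, -0.267, 0.034], 0.91), ([0.77, -0.044, -0.001], 0.22)]
scene tray_rib [([0.493, -0.201, 0.072], 0.9)]
top tray []
top tray_rib [([0.63, 0.327, 0.002], 0.64)]
```

View pics/s5.png

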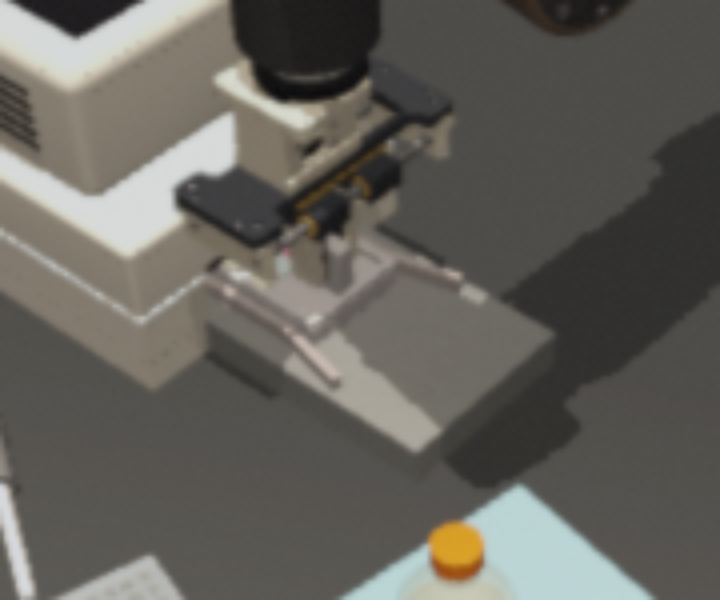

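The tray is between the guides with its rear end just outside the mouth. There is no firm stop contact yet, so I'll push on gently.

>>> move_arm(
  increments=[
    {"jaw":-1,"dx":0.001,"dy":0,"dz":0,"twist":0},
    {"jaw":-1,"dx":0.001,"dy":0,"dz":0,"twist":0},
    {"jaw":-1,"dx":0,"dy":0,"dz":0,"twist":0},
  ],
)

```text
t: 18.67
eef_pos: [0.4946, -0.2048, 0.1247]
ee_rot: [-3.141, 0.002, -1.405]
force: [-3.7, 16.8, 12.3]
width: 0.0136
gripper_force: 50.0
```

>>> move_arm(
  increments=[
    {"jaw":-1,"dx":0.001,"dy":0,"dz":0,"twist":0},
    {"jaw":-1,"dx":0.001,"dy":0,"dz":0,"twist":0},
    {"jaw":-1,"dx":0,"dy":0,"dz":0,"twist":0},
  ],
)

```text
t: 18.92
eef_pos: [0.4946, -0.205, 0.1247]
ee_rot: [-3.141, 0.004, -1.405]
force: [-5.5, 31.6, 17.3]
width: 0.0135
gripper_force: 50.0
```

Firm stop: the force rises with no motion at y = -0.205. I'll relieve the load, release and retreat upward.

>>> move_arm(
  increments=[
    {"jaw":-1,"dx":-0.001,"dy":0,"dz":0,"twist":0},
    {"jaw":-1,"dx":-0.0015,"dy":0,"dz":-0.0005,"twist":0},
    {"jaw":-1,"dx":0,"dy":0,"dz":0,"twist":0},
    {"jaw":0,"dx":0,"dy":0,"dz":0,"twist":0},
    {"jaw":0,"dx":0,"dy":0,"dz":0,"twist":0},
    {"jaw":0,"dx":0,"dy":0,"dz":0,"twist":0},
    {"jaw":0,"dx":0,"dy":0,"dz":0,"twist":0},
    {"jaw":0,"dx":0,"dy":0,"dz":0,"twist":0},
    {"jaw":0,"dx":0,"dy":0,"dz":-0.005,"twist":0},
    {"jaw":0,"dx":0,"dy":0,"dz":-0.015,"twist":0},
    {"jaw":0,"dx":0,"dy":0,"dz":-0.02,"twist":0},
    {"jaw":0,"dx":0,"dy":0,"dz":-0.02,"twist":0},
  ],
)

```text
t: 19.92
eef_pos: [0.494, -0.2065, 0.1852]
ee_rot: [3.14, 0.0, -1.405]
force: [0.6, 0.4, -0.1]
width: 0.0436
gripper_force: 0.0
```

>>> move_arm(
  increments=[
    {"jaw":0,"dx":-0.02,"dy":0,"dz":-0.03,"twist":0},
    {"jaw":0,"dx":-0.035,"dy":0,"dz":-0.03,"twist":0},
    {"jaw":0,"dx":-0.035,"dy":0,"dz":-0.02,"twist":0},
    {"jaw":0,"dx":-0.035,"dy":0,"dz":0,"twist":0},
    {"jaw":0,"dx":-0.035,"dy":0,"dz":0,"twist":0},
    {"jaw":0,"dx":-0.035,"dy":0,"dz":0,"twist":0},
    {"jaw":0,"dx":-0.02,"dy":0,"dz":0,"twist":0},
    {"jaw":0,"dx":0,"dy":0,"dz":0,"twist":0},
  ],
)

```text
t: 20.58
eef_pos: [0.459, 0.005, 0.2625]
ee_rot: [-3.14, 0.001, -1.402]
force: [0.1, 0.5, -0.3]
width: 0.0438
gripper_force: 0.0
```

```bash
python3 - <<'E'
from look import *
st()
a=arm.grab_frame("scene");b=arm.grab_frame("top")
pp("scene",["tray","tray_rib","beaker","bottle_left","bottle_right"]);pp("top",["tray","tray_rib","beaker","bottle_left","bottle_right"])
S=5;x0,y0=395,235
c=cv2.resize(b[y0:y0+115,x0:x0+115],None,fx=S,fy=S,interpolation=cv2.INTER_CUBIC)
t=lambda x:np.array(x)+[.01,0,.03]
rim=t([[-.01,-.044,.022],[-.09,-.044,.022],[-.09,.044,.022],[-.01,.044,.022]])
rib=t([[-.084,-.007,.058],[-.044,-.007,.058],[-.044,.007,.058],[-.084,.007,.058],[-.084,-.007,.058]])
h=lambda L,col:cv2.polylines(c,[((proj("top",frame(.503,-.257,-np.deg2rad(80.5),L))-[x0-.5,y0-.5])*S).astype(np.int32)],False,col,1)
h(rim,(0,0,255));h(rib,(0,200,0));cv2.imwrite("pics/c6.png",c)
E
```

```text
{'t': 20.5833, 'q': [0.4419, 0.0189, -0.4886, -0.0003, -1.0616, -0.2729], 'eef_pos': [0.459, 0.005, 0.2625], 'ee_rot': [-3.14, 0.0007, -1.4019], 'force': [0.1121, 0.5085, -0.3195], 'width': 0.0438, 'gripper_force': 0.0}
scene tray [([0.413, 0.485, -0.003], 0.7), ([0.509, -0.268, 0.031], 0.55)]
scene tray_rib [([0.493, -0.202, 0.075], 0.85), ([0.608, 0.502, 0.003], 0.72)]
scene beaker [([0.628, 0.212, 0.001], 0.95)]
scene bottle_left [([0.628, 0.33, -0.003], 0.74), ([0.5, -0.26, 0.002], 0.45)]
scene bottle_right [([0.629, 0.098, -0.001], 0.78)]
top tray [([0.507, -0.266, 0.031], 0.61), ([0.412, 0.481, 0.001], 0.28)]
top tray_rib [([0.494, -0.203, 0.075], 0.93)]
top beaker [([0.632, 0.215, -0.004], 0.69)]
top bottle_left [([0.629, 0.329, 0.002], 0.9)]
top bottle_right [([0.629, 0.1, -0.004], 0.87)]
```

View pics/c6.png

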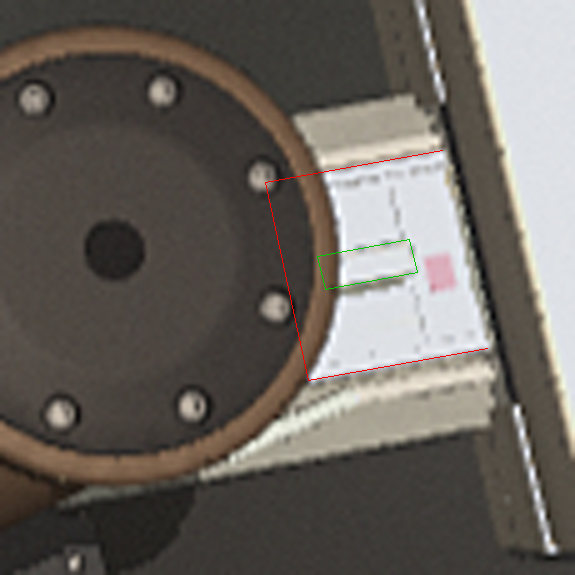

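The overlay of the home pose matches the tray's edges and its rib at (368,264), and the beaker is still midway between the bottles. I'll hand it in.

```bash
python3 -c "
from station import arm
print(arm.job_done())"
```

```text
the job is handed in; nothing more can be done
None
```

I stood the beaker upright midway between the two bottles, slid the tray in against the stop, released both, and handed the job in at about 21 s; the hand-in call returned no verdict, but the final camera check agreed with both target positions.

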